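Close up the consumables chest before grinding

ROBOT

A 6-joint arm with a two-finger parallel gripper is mounted at the origin on the work surface. World frame = base frame: x ahead of the robot, y to its left, z up, the work surface at z = 0. Lengths are in mm, angles in rad, forces in N, time in s.
With the tool pointing down it reaches from about 275 to 750 mm from the base axis. Payload 10.2 kg.
Tool frame: the origin (TCP) lies at the very end of the fingers, on their centre line; the grasp point (between the pads) lies 19 mm behind it; x points along the fingers, y is the direction in which the jaws open and shut, and the axes are right-handed (so a half turn about x gives the same grasp; the last joint's range is limited). The gripper opens to 85 mm and grips with 20 to 120 N. Pads are 22 mm wide; open, the fingers measure 114 mm over their backs; the gripper's body (76 mm by 85 mm) begins 54 mm behind the grasp point. The pads swing forward as they close: fully open they stand 13 mm farther back than shut.
Start: joints at [0.892, 0.313, 1.498, -0, 1.331, -0.223], TCP at [231.108, 471.402, 231.294] pointing down, gripper open.
Joint ranges: [-2.94, 2.94], [-0.97, 2.17], [0.19, 2.56], [-1.23, 4.37], [0.02, 3.11], [-2.88, 2.88]. Speed limits (rad/s): [2.39, 2.39, 3.01, 3.14, 3.14, 3.14].

INTERFACE

Orientations are given as a unit quaternion [w, x, y, z].
In Python, from rig import ctrl, viewer, finish_job gives the robot as it stands.
- The arm moves only by the tool carry_out, never from a script. Its argument "targets" is a list of rows, each an object of numbers: "x", "y", "z": the shift along the world's x, y, z in m; "ax", "ay", "az": the turn, a rotation vector about the world's x, y, z in rad; "hand": the opening, from -1 (shut) to 1 (fully open). A call has 1 to 5 rows; each row is the pose to reach, as a shift and turn from the pose commanded when the call began; what a row does not reach only later rows make up. A row lasts 1/8 s, in which the tool goes at most 62.5 mm and 10.7 degrees, less where a joint would pass 70% of its speed; a pose out of reach is approached as far as the arm can. A call with a gripper value outside its range is refused whole. The fingers move at their own pace and stop on an object; "grip_force" is the grip in N (left out, the last holds). Time passes only in rows, so rows that repeat a pose let the fingers close. It gives the time, the measured TCP pose, the force and the opening at its end, in the units of the state.
- ctrl.sense(): the state, without advancing time (a new reading comes with each control period).
- viewer.capture(name): name is "scene" or "top" or "wrist"; returns the picture (480x640x3 uint8, blue, green, red); there is no depth.
- viewer.camera_info(name): a dict with "fx", "fy", "cx", "cy" (pixels), "R" (3x3) and "t" (3): a world point X has camera coordinates R X + t. Camera axes: x right, y down, z forward; pixel columns grow to the right and rows downward; lengths in mm; the calibration is good to about 2 mm. A picture is of the moment at which its call begins: read the wrist's pose just before it. camera_info takes no time and is no camera call; for the wrist camera it gives the pose at the moment of the call.
- finish_job(): hands the job in, once; it reports no verdict.
The state is a dict: "time_s": time; "joints": joint angles; "dq": joint speeds; "tau": joint torques, N m; "eef_pos": TCP position; "ee_rot": TCP orientation; "force": force on the tool from outside, world axes, zero at the start; "wrist_torque": the same for the moment, N m; "grip_width": opening from 0.0 (shut) to 1.0 (fully open).
Only numpy, scipy, OpenCV 4.12 (cv2) and the standard library are available. Lean on these libraries where they do the work, as an engineer would, in place of code of your own. Each camera call takes 0.05 s, during which the arm holds its last target. There are 200 camera calls.

TASK

Sparks are about to fly, so close up the grey consumables chest with your fingertips: push both drawers fully home, and only then push the raised lid down until it lies shut, with its lip over the drawer fronts. Only push, from the outside: do not pinch or pull the drawers or lid, do not reach into the drawers or under the lid, do not pick anything up, and leave the loose things standing and lying around the chest where they are.

Things in the scene. Friction and masses are not known exactly. Their poses are not given: they have to be found in the camera images.
- chest: grey steel consumables chest, fixed to the bench, 170 mm deep (x) x 330 mm wide (y) x 110 mm tall, a lidded tray on top of two drawers side by side. Origin: centre of its underside, on the bench. Its x axis points from the drawer fronts to the back, y to its left (seen from the robot), z up. It has two drawers and a lid; it cannot be moved
- drawer_left (a joint): chest's left drawer (at chest y = +90 mm): a steel drawer with a plain upright front panel, no handle, 130 mm wide, from 14 to 76 mm above the bench, 15 mm thick; its inner side (the back of the front panel, walls and floor) is not to be touched. Value = how far it is pulled out (m): 0 fully home, at most 0.12; it slides out along the chest's -x. About 1.5 N of friction, stays where left, hard stop at 0
- drawer_right (a joint): chest's right drawer (at chest y = -90 mm): a steel drawer with a plain upright front panel, no handle, 130 mm wide, from 14 to 76 mm above the bench, 15 mm thick; its inner side (the back of the front panel, walls and floor) is not to be touched. Value and behaviour as for the left drawer
- drawer_left_front (a point): centre of the outer face of the left drawer's front panel, 45 mm above the bench (moves with the drawer; lies at chest x = -100 mm when home)
- drawer_right_front (a point): the same point on the right drawer's front panel
- lid (a joint): chest's lid: a flat steel plate 190 mm from hinge to front edge, 334 mm wide, 8 mm thick, with a lip along the front edge that hangs 12 mm below the plate over the tops of the drawer fronts when shut; its underside is not to be pressed on. Value = opening angle (rad): 0 shut flat on the chest, grows as the front edge rises, at most 1.5. Stiff hinge: stays at any angle; 1 to 2 N down on the front edge moves it
- lid_hinge (a point): middle of the lid's hinge line, at the back of the chest (chest x = +80 mm, 112 mm above the bench); the hinge runs along the chest's y axis. The lid's outer face lies 6 mm off the hinge line, its underside 2 mm on the other side
- lid_edge (a point): middle of the lid's front edge, on its upper (outer) face; moves with the lid. When shut it is at chest x = -110 mm, 118 mm above the bench
- nozzle_a: bystander: copper welding gas nozzle standing upright on the bench in front of the chest, 24 mm across, 55 mm tall; origin under its centre
- nozzle_b: bystander: the same kind of copper nozzle, 24 mm across, 55 mm tall, standing upright in the 50 mm gap between the two pulled-out drawers; origin under its centre
- spray_can: bystander: upright spray can, 60 mm across, 160 mm tall, beside the chest's left side; origin under its centre
- tape_roll: bystander: paper tape roll lying flat, 90 mm across, 25 mm high; origin under its centre
- tube_offcut: bystander: square aluminium tube offcut 120 x 40 x 40 mm lying on the bench; origin under its centre, x along its length
- wire_brush: bystander: brush lying to the right of the chest, along its own x; origin on the bench under it
- chipping_hammer: bystander: hammer lying to the right of the chest, along its own x; origin on the bench under it
- grinder_guard: bystander: black half-round grinder guard, about 130 mm across, 30 mm high; origin on the bench at the centre of its arc

How it is judged:
By the outcome, as a careful person would: the job done as asked, in the order asked, and still so for the second after the job is handed in, with the robot touching nothing.
It also fails if it takes over 54 s, if anything falls off the work surface, if the arm or the gripper's body presses on something with over 40 N, if the wrist force passes 120 N, or if a joint passes its speed limit or range.

## Working session

There is one attempt and no reset: what is moved stays moved. The work goes in short steps, Python scripts to look and compute and a tool call to move; the robot and the scene stay as the last step left them, time stands still between calls to the robot, and variables do not carry over. Pictures are saved under pics/ and viewed, about 8 in all and at most 12, crops included, and the job is handed in when it is done.

Besides the shell and the picture viewer there is one more tool, called after "Request:" as name(argument=value, ...) on one line, values as JSON. carry_out: Moves the arm, as the interface text tells. Its arguments: {"type":"object","properties":{"targets":{"type":"array"},"grip_force":{"type":"number"}},"required":["targets"]}

```bash
mkdir -p pics; python3 - <<'E'
from rig import ctrl, viewer
import cv2,json
for n in("scene","top"):
    im=viewer.capture(n); cv2.imwrite(f"pics/{n}0.png",im)
    c=viewer.camera_info(n); print(n,{k:(v.tolist() if hasattr(v,'tolist') else v) for k,v in c.items()})
print(ctrl.sense())
E
```

```text
scene {'fx': 525.5353795326425, 'fy': 525.5353795326425, 'cx': 307.784799092976, 'cy': 237.11711552075326, 'R': [[0.957750542990683, -0.28740760456800835, 0.01052455403003896], [-0.21108304884072604, -0.7273215590348674, -0.6530293226610832], [0.19534032838396556, 0.6232176334151409, -0.7572594915266995]], 't': [-512.517893226497, 233.22658387103732, 1182.0686783235176]}
top {'fx': 496.0045575592614, 'fy': 496.0045575592614, 'cx': 321.25723794284755, 'cy': 248.03475031576792, 'R': [[-0.0025113437651283948, -0.9997392508304124, -0.022696332336717955], [-0.9967785680400251, 0.004322044585405066, -0.08008624243076194], [0.08016345456983721, 0.02242209356075319, -0.9965295129958683]], 't': [71.25030812977492, 571.2945333106658, 1130.045873233111]}
{'time_s': 0.1, 'joints': array([ 8.91628892e-01,  3.13403017e-01,  1.49834613e+00, -4.65041932e-06,
        1.33100702e+00, -2.23418318e-01]), 'dq': array([-0.00108452, -0.0038047 , -0.00191523, -0.0020113 ,  0.000465  ,
       -0.00060174]), 'tau': array([ 1.76001478e-03, -4.12903547e+01, -2.60143930e+01, -2.73410287e-04,
        3.03571273e-03, -6.49822042e-06]), 'eef_pos': array([230.94602574, 471.2237075 , 230.79335548]), 'ee_rot': array([ 0.68864919,  0.15936947,  0.68900513, -0.16011122]), 'force': array([-0.30632115, -0.82939046, -0.04176533]), 'wrist_torque': array([ 0.05128682,  0.01314881, -0.03892249]), 'grip_width': 1.0014686767274792}
```

View pics/scene0.png

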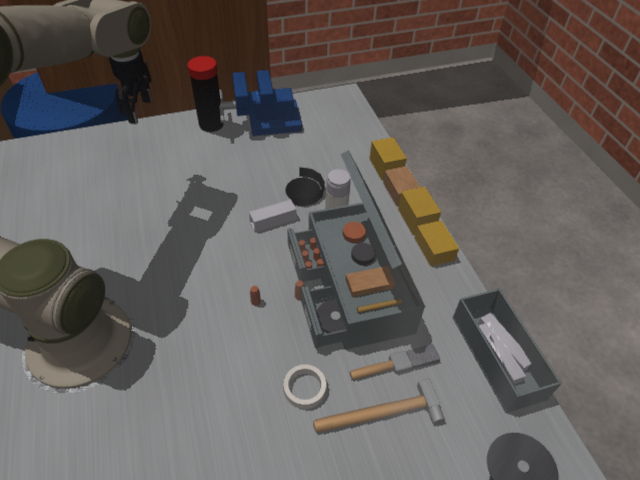

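View pics/top0.png

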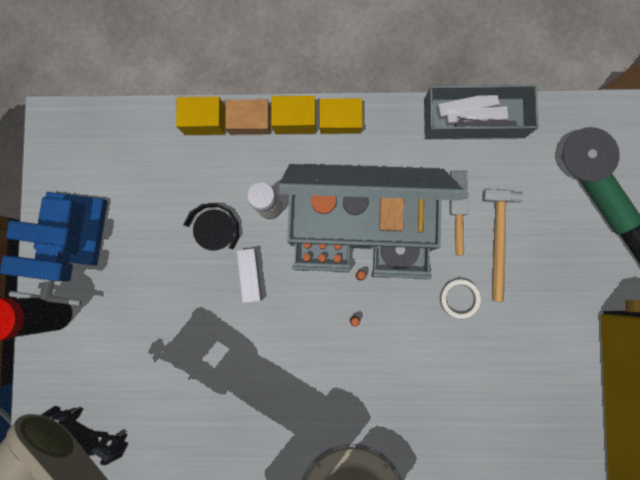

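The scene view shows the lid raised and both drawers out. In the top view, the drawer fronts are near rows 265–277, nozzle_b is at (361,274), nozzle_a is at (355,321), and the can is at (263,198). I'll enlarge both.

```bash
python3 - <<'E'
import cv2
a=cv2.imread("pics/top0.png")[155:335,235:475]; cv2.imwrite("pics/t1.png",cv2.resize(a,None,fx=3.3333,fy=3.3333,interpolation=cv2.INTER_CUBIC))
a=cv2.imread("pics/scene0.png")[145:355,235:435]; cv2.imwrite("pics/s1.png",cv2.resize(a,None,fx=2.8571,fy=2.8571,interpolation=cv2.INTER_CUBIC))
E
```

```text
(no output)
```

View pics/t1.png

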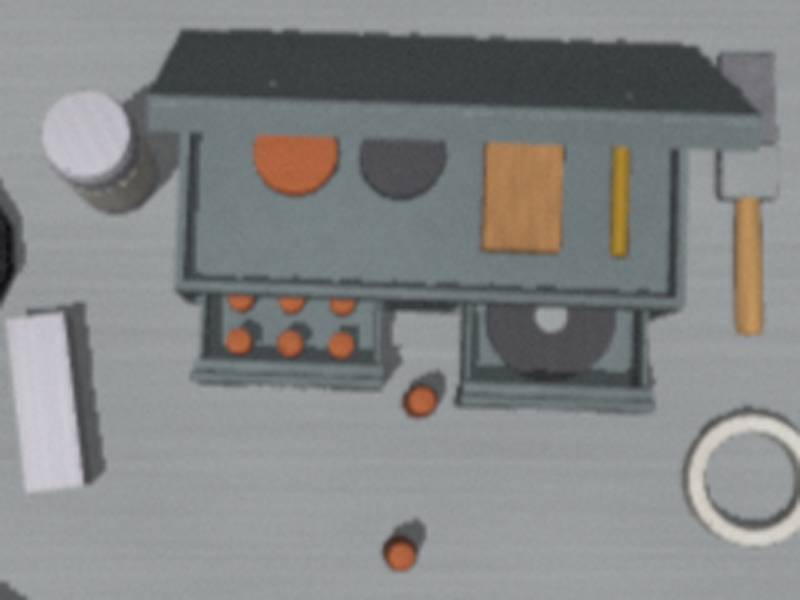

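View pics/s1.png

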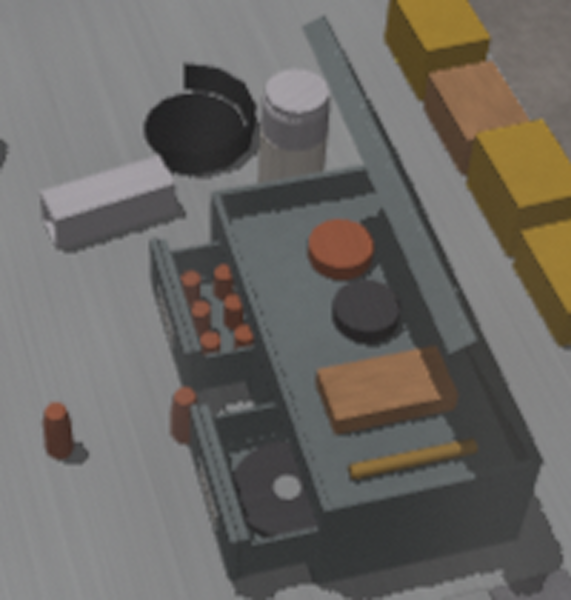

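The top crop shows the lid at about 70–80°, with its lip band running from (155,95)–(757,117) to (150,128)–(757,147). The left drawer's front edge is (195,380)–(382,386) and the right's is (459,403)–(654,408). In the scene crop, the lid edge runs from (327,18) to (474,332). I'll fit the whole chest model to these points.

```bash
cat > fit.py <<'E'
import numpy as np
from rig import viewer
from scipy.optimize import least_squares
C={n:viewer.camera_info(n) for n in("top","scene")}
def proj(n,X):
    c=C[n]; p=np.array(c["R"])@X+np.array(c["t"]); return np.array([c["fx"]*p[0]/p[2]+c["cx"],c["fy"]*p[1]/p[2]+c["cy"]])
off={"top":(235,155,10/3),"scene":(235,145,2.8571)}
def pix(n,u,v): a,b,s=off[n]; return np.array([a+u/s,b+v/s])
def world(p,X): c,s=np.cos(p[2]),np.sin(p[2]); return np.array([p[0]+c*X[0]-s*X[1],p[1]+s*X[0]+c*X[1],X[2]])
def lid(th,r,h,y): return np.array([80-r*np.cos(th)+h*np.sin(th),y,112+r*np.sin(th)+h*np.cos(th)])
def ray(n,uv,z):
    c=C[n]; R=np.array(c["R"]); d=R.T@np.array([(uv[0]-c["cx"])/c["fx"],(uv[1]-c["cy"])/c["fy"],1]); o=-R.T@np.array(c["t"]); return o+d*(z-o[2])/d[2]
E
python3 - <<'E'
from fit import *
for n in C: print(n,(-np.array(C[n]["R"]).T@np.array(C[n]["t"])).round())
rows=[]
A=lambda n,u,v,f:rows.append((n,pix(n,u,v),f))
ch=lambda x,y,z:(lambda p:np.array([x,y,z]))
dr=lambda i,y:(lambda p:np.array([-100-p[i],y,76]))
ld=lambda h,y:(lambda p:lid(p[5],190,h,y))
A("top",179,294,ch(-85,165,110));A("top",683,308,ch(-85,-165,110))
A("scene",212,198,ch(-85,165,110));A("scene",322,508,ch(-85,-165,110))
A("top",195,380,dr(3,155));A("top",382,386,dr(3,25));A("top",459,403,dr(4,-25));A("top",654,408,dr(4,-155))
A("scene",152,242,dr(3,155));A("scene",193,408,dr(4,-25));A("scene",232,545,dr(4,-155))
A("top",155,96,ld(6,167));A("top",757,117,ld(6,-167));A("top",150,128,ld(-14,167));A("top",757,147,ld(-14,-167))
A("scene",327,18,ld(6,167));A("scene",474,332,ld(6,-167));A("scene",305,27,ld(-14,167));A("scene",443,352,ld(-14,-167))
f=lambda p:np.concatenate([proj(n,world(p,g(p)))-uv for n,uv,g in rows])
r=least_squares(f,[530,-30,0,50,60,1.2],loss="soft_l1",x_scale=[10,10,.1,10,10,.1])
print(r.x.round(3)); 
for (n,uv,g),e in zip(rows,f(r.x).reshape(-1,2)): print(n,uv.round(),e.round(1))
p=r.x
for nm,x in(("Lfront",[-100-p[3],90,45]),("Rfront",[-100-p[4],-90,45]),("Lhome",[-100,90,45]),("Rhome",[-100,-90,45]),("edge",lid(p[5],190,6,0)),("shutedge",[-110,0,118])): print(nm,world(p,x).round(1))
for nm,u,v,z in(("nozA",400,553,55),("nozB",420,400,55),("can",86,130,160),("tube",45,400,40),("tape",750,478,25),("brushtip",748,330,20)): print(nm,ray("top",pix("top",u,v),z).round(1))
for nm,u,v in(("A",57,410),("B",183,397)): print(nm,ray("scene",pix("scene",u,v),55).round(1))
E
```

```text
top [ 479.   43. 1173.]
scene [ 309. -714. 1053.]
[ 6.56367e+02 -2.78510e+01 -4.40000e-02  4.13050e+01  4.92400e+01
  1.13600e+00]
top [289. 243.] [-1.5 -1.5]
top [440. 247.] [1.1 0.3]
scene [309. 214.] [-0.4 -2.7]
scene [348. 323.] [0.2 0.9]
top [294. 269.] [-1.5 -0.4]
top [350. 271.] [1.  0.1]
top [373. 276.] [ 0.5 -0.4]
top [431. 277.] [1.2 0.5]
scene [288. 230.] [-0.5 -2. ]
scene [303. 288.] [-0.8 -2.1]
scene [316. 336.] [ 0.2 -1.3]
top [282. 184.] [-1.9 -0.7]
top [462. 190.] [ 2.6 -0.3]
top [280. 193.] [-0.4  0.4]
top [462. 199.] [1.1 1.5]
scene [349. 151.] [-1.  -1.4]
scene [401. 261.] [0.6 2.7]
scene [342. 154.] [-1.3 -0.4]
scene [390. 268.] [1.6 0.4]
Lfront [519.1  68.2  45. ]
Rfront [ 503.3 -111.2   45. ]
Lhome [560.4  66.4  45. ]
Rhome [ 552.5 -113.4   45. ]
edge [661.7 -28.1 286.8]
shutedge [546.5 -23.  118. ]
nozA [405.5  -6.4  55. ]
nozB [507.8 -20.7  55. ]
can [673.6 191.4 160. ]
tube [509.  235.8  40. ]
tape [ 454.3 -248.3   25. ]
brushtip [ 556.6 -250.7   20. ]
A [404.4  -9.2  55. ]
B [505.7 -25.4  55. ]
```

```bash
python3 - <<'E'
from rig import ctrl
import numpy as np
from scipy.spatial.transform import Rotation as R
q=ctrl.sense()["ee_rot"]; r=R.from_quat(np.roll(q,-1)); M=r.as_matrix(); print(M.round(3))
for sg in(1,-1):
  for t in(0,30):
    t=np.radians(t);x=np.array([np.sin(t),0,-np.cos(t)]);y=np.array([0,sg,0.])
    D=R.from_matrix(np.c_[x,y,np.cross(x,y)]); print(sg,t,(D*r.inv()).as_rotvec().round(3))
E
```

```text
[[-0.001  0.44   0.898]
 [-0.001  0.898 -0.44 ]
 [-1.    -0.001 -0.   ]]
1 0.0 [ 0.001 -0.001  0.456]
1 0.5235987755982988 [-0.118 -0.515  0.446]
-1 0.0 [-1.000e-03 -1.000e-03 -2.686e+00]
-1 0.5235987755982988 [ 0.697 -0.163 -2.605]
```

Request:
carry_out(targets=[{"x": 0.05, "y": -0.08, "z": 0, "ax": -0.03, "ay": -0.13, "az": 0.11, "hand": -1}, {"x": 0.08, "y": -0.13, "z": 0, "ax": -0.06, "ay": -0.26, "az": 0.22, "hand": -1}, {"x": 0.11, "y": -0.18, "z": 0, "ax": -0.09, "ay": -0.39, "az": 0.33, "hand": -1}, {"x": 0.14, "y": -0.23, "z": 0, "ax": -0.118, "ay": -0.515, "az": 0.446, "hand": -1}, {"x": 0.16, "y": -0.28, "z": 0, "ax": -0.118, "ay": -0.515, "az": 0.446, "hand": -1}])

```text
time_s: 0.72
eef_pos: [386.1, 199.5, 230.7]
ee_rot: [0.866, -0.001, 0.5, 0.002]
force: [1.6, 0.5, 0.6]
grip_width: 0.0
```

Request:
carry_out(targets=[{"x": 0.04, "y": -0.04, "z": 0, "hand": -1}, {"x": 0.07, "y": -0.08, "z": -0.02, "hand": -1}, {"x": 0.08, "y": -0.123, "z": -0.05, "hand": -1}, {"x": 0.08, "y": -0.123, "z": -0.05, "hand": -1}])

```text
invalid input at $.targets[0]: expected keys x, y, z, ax, ay, az, hand
```

Request:
carry_out(targets=[{"x": 0.03, "y": -0.05, "z": -0.01, "ax": 0, "ay": 0, "az": 0, "hand": -1}, {"x": 0.06, "y": -0.1, "z": -0.03, "ax": 0, "ay": 0, "az": 0, "hand": -1}, {"x": 0.079, "y": -0.123, "z": -0.07, "ax": 0, "ay": 0, "az": 0, "hand": -1}, {"x": 0.079, "y": -0.123, "z": -0.12, "ax": 0, "ay": 0, "az": 0, "hand": -1}, {"x": 0.079, "y": -0.123, "z": -0.12, "ax": 0, "ay": 0, "az": 0, "hand": -1}])

```text
time_s: 1.35
eef_pos: [463.9, 77.9, 108.4]
ee_rot: [0.864, 0.001, 0.503, 0.001]
force: [0.1, -1.0, 0.2]
grip_width: 0.001
```

```bash
python3 - <<'E'
from rig import ctrl, viewer
import cv2
im=viewer.capture("top")[155:335,235:475]; a=viewer.capture("scene")[145:355,205:435]
print(ctrl.sense()["eef_pos"].round(1))
cv2.imwrite("pics/c1.png",cv2.hconcat([cv2.resize(im,(400,300)),cv2.resize(a,(329,300))]))
E
```

```text
[466.3  78.2 112.5]
```

View pics/c1.png

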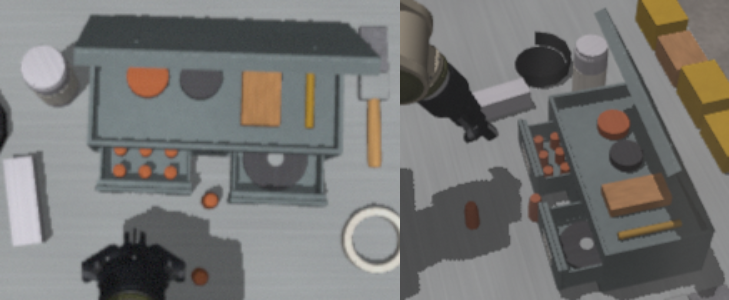

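The tip hovers in front of the left drawer at crop pixel (133,238), clear of nozzle_a (200,277). Now I'll lower it and push.

Request:
carry_out(targets=[{"x": 0, "y": -0.01, "z": -0.03, "ax": 0, "ay": 0, "az": 0, "hand": -1}, {"x": 0, "y": -0.01, "z": -0.062, "ax": 0, "ay": 0, "az": 0, "hand": -1}, {"x": 0.01, "y": -0.01, "z": -0.062, "ax": 0, "ay": 0, "az": 0, "hand": -1}, {"x": 0.03, "y": -0.01, "z": -0.062, "ax": 0, "ay": 0, "az": 0, "hand": -1}, {"x": 0.04, "y": -0.01, "z": -0.062, "ax": 0, "ay": 0, "az": 0, "hand": -1}])

```text
time_s: 2.08
eef_pos: [508.5, 68.2, 51.7]
ee_rot: [0.867, -0.0, 0.498, 0.001]
force: [-0.5, -0.1, -0.0]
grip_width: 0.002
```

Request:
carry_out(targets=[{"x": 0.006, "y": 0, "z": 0, "ax": 0, "ay": 0, "az": 0, "hand": -1}, {"x": 0.012, "y": 0, "z": 0, "ax": 0, "ay": 0, "az": 0, "hand": -1}, {"x": 0.018, "y": -0.001, "z": 0, "ax": 0, "ay": 0, "az": 0, "hand": -1}, {"x": 0.024, "y": -0.001, "z": 0, "ax": 0, "ay": 0, "az": 0, "hand": -1}, {"x": 0.028, "y": -0.001, "z": 0, "ax": 0, "ay": 0, "az": 0, "hand": -1}])

```text
time_s: 2.7
eef_pos: [534.2, 66.8, 49.4]
ee_rot: [0.866, 0.0, 0.5, 0.001]
force: [-2.1, -1.1, 1.7]
grip_width: 0.003
```

Contact made (about 2 N). I'll continue in small steps to the stop near x≈550.

Request:
carry_out(targets=[{"x": 0.004, "y": 0, "z": 0, "ax": 0, "ay": 0, "az": 0, "hand": -1}, {"x": 0.007, "y": 0, "z": 0, "ax": 0, "ay": 0, "az": 0, "hand": -1}, {"x": 0.01, "y": 0, "z": 0, "ax": 0, "ay": 0, "az": 0, "hand": -1}, {"x": 0.012, "y": 0, "z": 0, "ax": 0, "ay": 0, "az": 0, "hand": -1}, {"x": 0.012, "y": 0, "z": 0, "ax": 0, "ay": 0, "az": 0, "hand": -1}])

```text
time_s: 3.32
eef_pos: [546.0, 66.9, 49.3]
ee_rot: [0.866, 0.0, 0.5, 0.001]
force: [-1.4, -0.3, 0.5]
grip_width: -0.0
```

Request:
carry_out(targets=[{"x": 0.002, "y": 0, "z": 0, "ax": 0, "ay": 0, "az": 0, "hand": -1}, {"x": 0.004, "y": 0, "z": 0, "ax": 0, "ay": 0, "az": 0, "hand": -1}])

```text
time_s: 3.58
eef_pos: [549.9, 66.9, 49.3]
ee_rot: [0.866, 0.0, 0.5, 0.001]
force: [-1.9, -2.2, -0.8]
grip_width: 0.0
```

Request:
carry_out(targets=[{"x": 0.002, "y": 0, "z": 0, "ax": 0, "ay": 0, "az": 0, "hand": -1}, {"x": 0.003, "y": 0, "z": 0, "ax": 0, "ay": 0, "az": 0, "hand": -1}])

```text
time_s: 3.82
eef_pos: [552.9, 66.9, 49.3]
ee_rot: [0.866, 0.0, 0.5, 0.001]
force: [-1.9, -0.2, -0.1]
grip_width: 0.0
```

Request:
carry_out(targets=[{"x": 0.001, "y": 0, "z": 0, "ax": 0, "ay": 0, "az": 0, "hand": -1}, {"x": 0.002, "y": 0, "z": 0, "ax": 0, "ay": 0, "az": 0, "hand": -1}])

```text
time_s: 4.08
eef_pos: [553.4, 67.1, 48.8]
ee_rot: [0.865, 0.0, 0.501, 0.001]
force: [-17.9, -4.9, 13.6]
grip_width: -0.003
```

Request:
carry_out(targets=[{"x": 0.001, "y": 0, "z": 0, "ax": 0, "ay": 0, "az": 0, "hand": -1}, {"x": 0.002, "y": 0, "z": 0, "ax": 0, "ay": 0, "az": 0, "hand": -1}])

```text
time_s: 4.32
eef_pos: [553.6, 67.5, 48.0]
ee_rot: [0.864, 0.001, 0.503, 0.002]
force: [-29.9, -4.7, 18.7]
grip_width: 0.002
```

Request:
carry_out(targets=[{"x": 0.001, "y": 0, "z": 0, "ax": 0, "ay": 0, "az": 0, "hand": -1}, {"x": 0.002, "y": 0, "z": 0, "ax": 0, "ay": 0, "az": 0, "hand": -1}])

```text
time_s: 4.58
eef_pos: [553.9, 67.9, 47.2]
ee_rot: [0.863, 0.001, 0.505, 0.002]
force: [-44.5, -8.2, 29.3]
grip_width: -0.0
```

The left drawer is on its stop: the force rose sharply at TCP x=553.4. I'll back off, lift and cross to the right drawer.

Request:
carry_out(targets=[{"x": -0.04, "y": 0, "z": 0, "ax": 0, "ay": 0, "az": 0, "hand": -1}, {"x": -0.09, "y": 0, "z": 0.02, "ax": 0, "ay": 0, "az": 0, "hand": -1}, {"x": -0.104, "y": 0, "z": 0.07, "ax": 0, "ay": 0, "az": 0, "hand": -1}, {"x": -0.104, "y": 0, "z": 0.12, "ax": 0, "ay": 0, "az": 0, "hand": -1}, {"x": -0.104, "y": -0.06, "z": 0.13, "ax": 0, "ay": 0, "az": 0, "hand": -1}])

```text
time_s: 5.2
eef_pos: [456.2, 13.3, 182.3]
ee_rot: [0.868, -0.002, 0.497, 0.003]
force: [0.6, -0.5, -0.9]
grip_width: 0.001
```

Request:
carry_out(targets=[{"x": 0, "y": -0.06, "z": 0, "ax": 0, "ay": 0, "az": 0, "hand": -1}, {"x": 0, "y": -0.118, "z": 0, "ax": 0, "ay": 0, "az": 0, "hand": -1}, {"x": 0, "y": -0.118, "z": 0, "ax": 0, "ay": 0, "az": 0, "hand": -1}])

```text
time_s: 5.58
eef_pos: [455.1, -110.9, 178.9]
ee_rot: [0.866, 0.001, 0.5, -0.003]
force: [0.9, 0.8, 0.3]
grip_width: -0.001
```

Request:
carry_out(targets=[{"x": 0, "y": 0, "z": -0.06, "ax": 0, "ay": 0, "az": 0, "hand": -1}, {"x": 0, "y": 0, "z": -0.11, "ax": 0, "ay": 0, "az": 0, "hand": -1}, {"x": 0, "y": 0, "z": -0.13, "ax": 0, "ay": 0, "az": 0, "hand": -1}, {"x": 0.015, "y": 0, "z": -0.13, "ax": 0, "ay": 0, "az": 0, "hand": -1}, {"x": 0.03, "y": 0, "z": -0.13, "ax": 0, "ay": 0, "az": 0, "hand": -1}])

```text
time_s: 6.2
eef_pos: [493.2, -102.9, 59.9]
ee_rot: [0.861, 0.0, 0.508, -0.003]
force: [0.4, -0.5, 0.4]
grip_width: 0.001
```

Request:
carry_out(targets=[{"x": 0.006, "y": 0, "z": 0, "ax": 0, "ay": 0, "az": 0, "hand": -1}, {"x": 0.012, "y": 0, "z": 0, "ax": 0, "ay": 0, "az": 0, "hand": -1}, {"x": 0.018, "y": -0.001, "z": 0, "ax": 0, "ay": 0, "az": 0, "hand": -1}, {"x": 0.024, "y": -0.001, "z": 0, "ax": 0, "ay": 0, "az": 0, "hand": -1}, {"x": 0.03, "y": -0.001, "z": 0, "ax": 0, "ay": 0, "az": 0, "hand": -1}])

```text
time_s: 6.82
eef_pos: [522.2, -104.1, 59.4]
ee_rot: [0.861, 0.001, 0.509, -0.003]
force: [-1.1, -0.5, 1.3]
grip_width: -0.002
```

Request:
carry_out(targets=[{"x": 0.006, "y": 0, "z": 0, "ax": 0, "ay": 0, "az": 0, "hand": -1}, {"x": 0.012, "y": 0, "z": 0, "ax": 0, "ay": 0, "az": 0, "hand": -1}, {"x": 0.017, "y": -0.001, "z": 0, "ax": 0, "ay": 0, "az": 0, "hand": -1}, {"x": 0.021, "y": -0.001, "z": 0, "ax": 0, "ay": 0, "az": 0, "hand": -1}, {"x": 0.024, "y": -0.001, "z": 0, "ax": 0, "ay": 0, "az": 0, "hand": -1}])

```text
time_s: 7.45
eef_pos: [545.8, -104.9, 59.1]
ee_rot: [0.861, 0.001, 0.509, -0.003]
force: [-5.6, 0.1, 1.2]
grip_width: -0.001
```

Request:
carry_out(targets=[{"x": 0.001, "y": 0, "z": 0, "ax": 0, "ay": 0, "az": 0, "hand": -1}, {"x": 0.002, "y": 0, "z": 0, "ax": 0, "ay": 0, "az": 0, "hand": -1}])

```text
time_s: 7.7
eef_pos: [546.3, -104.8, 58.8]
ee_rot: [0.86, 0.001, 0.51, -0.003]
force: [-28.0, -3.8, 16.4]
grip_width: -0.0
```

Request:
carry_out(targets=[{"x": 0.001, "y": 0, "z": 0, "ax": 0, "ay": 0, "az": 0, "hand": -1}, {"x": 0.002, "y": 0, "z": 0, "ax": 0, "ay": 0, "az": 0, "hand": -1}])

```text
time_s: 7.95
eef_pos: [546.7, -104.7, 58.6]
ee_rot: [0.86, 0.001, 0.511, -0.003]
force: [-52.4, -6.7, 32.9]
grip_width: -0.002
```

Both drawers are on their stops. Now I'll retreat, lift high, and turn the tool vertical for the lid.

Request:
carry_out(targets=[{"x": -0.05, "y": 0, "z": 0, "ax": 0, "ay": 0, "az": 0, "hand": -1}, {"x": -0.08, "y": 0, "z": 0.04, "ax": 0, "ay": 0, "az": 0, "hand": -1}, {"x": -0.08, "y": 0.01, "z": 0.1, "ax": 0, "ay": 0, "az": 0, "hand": -1}, {"x": -0.08, "y": 0.03, "z": 0.16, "ax": 0, "ay": 0.17, "az": 0, "hand": -1}, {"x": -0.08, "y": 0.05, "z": 0.22, "ax": 0, "ay": 0.34, "az": 0, "hand": -1}])

```text
time_s: 8.57
eef_pos: [471.4, -62.0, 252.9]
ee_rot: [0.782, 0.001, 0.624, 0.003]
force: [0.7, -0.4, -1.0]
grip_width: -0.004
```

Request:
carry_out(targets=[{"x": 0, "y": 0.02, "z": 0.05, "ax": 0, "ay": 0.19, "az": 0, "hand": -1}, {"x": 0, "y": 0.02, "z": 0.07, "ax": 0, "ay": 0.19, "az": 0, "hand": -1}, {"x": 0, "y": 0.02, "z": 0.07, "ax": 0, "ay": 0.19, "az": 0, "hand": -1}])

```text
time_s: 8.95
eef_pos: [473.1, -41.8, 322.0]
ee_rot: [0.721, 0.001, 0.692, 0.004]
force: [-0.3, -0.4, -0.8]
grip_width: 0.002
```

```bash
python3 - <<'E'
from rig import ctrl, viewer
import cv2
im=viewer.capture("top")[155:335,235:475]; a=viewer.capture("scene")[145:355,205:435]
s=ctrl.sense();print(s["eef_pos"].round(1),s["ee_rot"].round(3))
cv2.imwrite("pics/c2.png",cv2.hconcat([cv2.resize(im,(400,300)),cv2.resize(a,(329,300))]))
E
```

```text
[471.9 -41.9 319.7] [0.72  0.002 0.694 0.005]
```

View pics/c2.png

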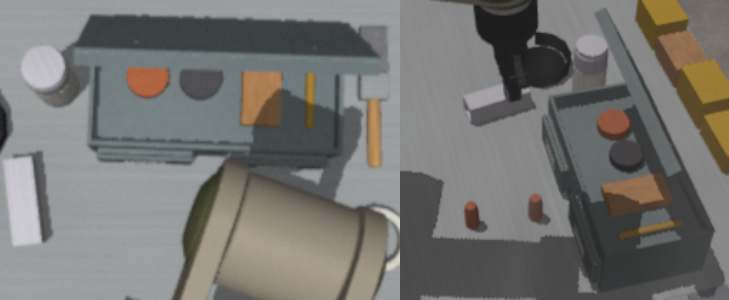

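Both drawers are flush, nozzles still stand at (472,213) and (536,207), and the lid is still raised. Now I'll move over and behind the lid edge.

Request:
carry_out(targets=[{"x": 0.02, "y": 0, "z": 0.03, "ax": 0, "ay": 0, "az": 0, "hand": -1}, {"x": 0.08, "y": 0.005, "z": 0.03, "ax": 0, "ay": 0, "az": 0, "hand": -1}, {"x": 0.13, "y": 0.01, "z": 0.03, "ax": 0, "ay": 0, "az": 0, "hand": -1}, {"x": 0.18, "y": 0.015, "z": 0.03, "ax": 0, "ay": 0, "az": 0, "hand": -1}, {"x": 0.216, "y": 0.015, "z": 0.03, "ax": 0, "ay": 0.04, "az": 0, "hand": -1}])

```text
time_s: 9.68
eef_pos: [689.1, -27.0, 349.0]
ee_rot: [0.705, 0.002, 0.709, 0.005]
force: [0.5, -0.2, 1.3]
grip_width: -0.003
```

Request:
carry_out(targets=[{"x": 0, "y": 0, "z": -0.03, "ax": 0, "ay": 0, "az": 0, "hand": -1}, {"x": 0, "y": 0, "z": -0.05, "ax": 0, "ay": 0, "az": 0, "hand": -1}, {"x": 0, "y": 0, "z": -0.065, "ax": 0, "ay": 0, "az": 0, "hand": -1}])

```text
time_s: 10.05
eef_pos: [687.7, -27.4, 282.7]
ee_rot: [0.705, 0.002, 0.709, 0.004]
force: [-0.3, -0.4, -0.1]
grip_width: -0.001
```

Request:
carry_out(targets=[{"x": -0.001, "y": 0, "z": -0.015, "ax": 0, "ay": 0, "az": 0, "hand": -1}, {"x": -0.003, "y": 0, "z": -0.024, "ax": 0, "ay": 0, "az": 0, "hand": -1}, {"x": -0.009, "y": 0, "z": -0.027, "ax": 0, "ay": 0, "az": 0, "hand": -1}, {"x": -0.016, "y": 0, "z": -0.031, "ax": 0, "ay": 0, "az": 0, "hand": -1}, {"x": -0.028, "y": 0, "z": -0.037, "ax": 0, "ay": 0, "az": 0, "hand": -1}])

```text
time_s: 10.68
eef_pos: [660.0, -27.0, 248.8]
ee_rot: [0.707, 0.002, 0.707, 0.004]
force: [2.3, -0.4, -0.1]
grip_width: -0.001
```

Contact (2.3 N back along +x). I'll follow the arc down.

Request:
carry_out(targets=[{"x": -0.011, "y": 0, "z": -0.01, "ax": 0, "ay": 0, "az": 0, "hand": -1}, {"x": -0.022, "y": 0, "z": -0.02, "ax": 0, "ay": 0, "az": 0, "hand": -1}, {"x": -0.032, "y": 0, "z": -0.03, "ax": 0, "ay": 0, "az": 0, "hand": -1}, {"x": -0.04, "y": 0, "z": -0.04, "ax": 0, "ay": 0, "az": 0, "hand": -1}])

```text
time_s: 11.18
eef_pos: [619.6, -26.9, 209.0]
ee_rot: [0.707, 0.002, 0.707, 0.004]
force: [-0.2, 0.0, 2.2]
grip_width: 0.002
```

Request:
carry_out(targets=[{"x": -0.008, "y": 0, "z": -0.012, "ax": 0, "ay": 0, "az": 0, "hand": -1}, {"x": -0.015, "y": 0, "z": -0.024, "ax": 0, "ay": 0, "az": 0, "hand": -1}, {"x": -0.02, "y": 0, "z": -0.037, "ax": 0, "ay": 0, "az": 0, "hand": -1}, {"x": -0.025, "y": 0, "z": -0.05, "ax": 0, "ay": 0, "az": 0, "hand": -1}])

```text
time_s: 11.68
eef_pos: [594.9, -26.9, 158.1]
ee_rot: [0.706, 0.002, 0.708, 0.004]
force: [1.1, 0.6, 1.6]
grip_width: 0.001
```

Request:
carry_out(targets=[{"x": -0.003, "y": 0, "z": -0.01, "ax": 0, "ay": 0, "az": 0, "hand": -1}, {"x": -0.006, "y": 0, "z": -0.02, "ax": 0, "ay": 0, "az": 0, "hand": -1}, {"x": -0.007, "y": 0, "z": -0.028, "ax": 0, "ay": 0, "az": 0, "hand": -1}, {"x": -0.007, "y": 0, "z": -0.035, "ax": 0, "ay": 0, "az": 0, "hand": -1}])

```text
time_s: 12.18
eef_pos: [588.0, -26.9, 123.0]
ee_rot: [0.706, 0.002, 0.708, 0.004]
force: [-0.3, 0.1, 0.6]
grip_width: -0.002
```

Request:
carry_out(targets=[{"x": 0, "y": 0, "z": -0.002, "ax": 0, "ay": 0, "az": 0, "hand": -1}, {"x": 0, "y": 0, "z": -0.004, "ax": 0, "ay": 0, "az": 0, "hand": -1}])

```text
time_s: 12.42
eef_pos: [588.2, -26.9, 119.6]
ee_rot: [0.706, 0.002, 0.708, 0.004]
force: [-0.4, 0.8, 1.1]
grip_width: -0.001
```

Request:
carry_out(targets=[{"x": 0, "y": 0, "z": -0.001, "ax": 0, "ay": 0, "az": 0, "hand": -1}, {"x": 0, "y": 0, "z": -0.002, "ax": 0, "ay": 0, "az": 0, "hand": -1}])

```text
time_s: 12.68
eef_pos: [588.2, -27.0, 118.0]
ee_rot: [0.706, 0.002, 0.708, 0.004]
force: [-3.9, 0.8, 8.0]
grip_width: 0.001
```

Request:
carry_out(targets=[{"x": 0, "y": 0, "z": -0.001, "ax": 0, "ay": 0, "az": 0, "hand": -1}, {"x": 0, "y": 0, "z": -0.001, "ax": 0, "ay": 0, "az": 0, "hand": -1}])

```text
time_s: 12.92
eef_pos: [588.3, -26.9, 118.0]
ee_rot: [0.707, 0.002, 0.708, 0.004]
force: [-4.8, 0.4, 11.0]
grip_width: -0.006
```

The lid stopped at z=118.0, which is exactly the shut height. One last gentle press, then up and clear.

Request:
carry_out(targets=[{"x": 0, "y": 0, "z": -0.001, "ax": 0, "ay": 0, "az": 0, "hand": -1}, {"x": 0, "y": 0, "z": -0.001, "ax": 0, "ay": 0, "az": 0, "hand": -1}])

```text
time_s: 13.18
eef_pos: [588.3, -26.9, 117.9]
ee_rot: [0.707, 0.001, 0.708, 0.004]
force: [-8.8, 0.4, 17.5]
grip_width: 0.002
```

Request:
carry_out(targets=[{"x": 0, "y": 0, "z": 0.03, "ax": 0, "ay": 0, "az": 0, "hand": -1}, {"x": 0, "y": 0, "z": 0.09, "ax": 0, "ay": 0, "az": 0, "hand": -1}, {"x": -0.05, "y": 0.03, "z": 0.13, "ax": 0, "ay": 0, "az": 0, "hand": -1}, {"x": -0.1, "y": 0.06, "z": 0.14, "ax": 0, "ay": 0, "az": 0, "hand": -1}, {"x": -0.15, "y": 0.09, "z": 0.14, "ax": 0, "ay": 0, "az": 0, "hand": -1}])

```text
time_s: 13.8
eef_pos: [436.9, 63.8, 256.5]
ee_rot: [0.707, 0.002, 0.707, 0.004]
force: [0.4, 1.1, -0.2]
grip_width: 0.003
```

Request:
carry_out(targets=[{"x": -0.04, "y": 0.05, "z": 0, "ax": 0, "ay": 0, "az": 0, "hand": -1}, {"x": -0.07, "y": 0.1, "z": 0, "ax": 0, "ay": 0, "az": 0, "hand": -1}, {"x": -0.1, "y": 0.15, "z": 0, "ax": 0, "ay": 0, "az": 0, "hand": -1}, {"x": -0.13, "y": 0.2, "z": 0, "ax": 0, "ay": 0, "az": 0, "hand": -1}, {"x": -0.13, "y": 0.2, "z": 0, "ax": 0, "ay": 0, "az": 0, "hand": -1}])

```text
time_s: 14.42
eef_pos: [306.1, 265.5, 255.8]
ee_rot: [0.706, -0.0, 0.708, 0.007]
force: [0.3, -0.0, -1.2]
grip_width: -0.001
```

```bash
python3 - <<'E'
from rig import ctrl, viewer
import cv2
t=viewer.capture("top");s=viewer.capture("scene")
cv2.imwrite("pics/c3.png",cv2.hconcat([cv2.resize(t[150:340,175:515],(400,224)),cv2.resize(s[145:355,205:435],(400,365))[:224]]) if 0 else cv2.vconcat([cv2.resize(t[150:340,175:515],(510,285)),cv2.resize(s[145:440,235:450],(510,0) if 0 else (218,300)).copy() if 0 else cv2.resize(s[145:325,130:450],(510,287))]))
print(ctrl.sense()["force"].round(1))
E
```

```text
[-0.6  0.3 -0.3]
```

View pics/c3.png

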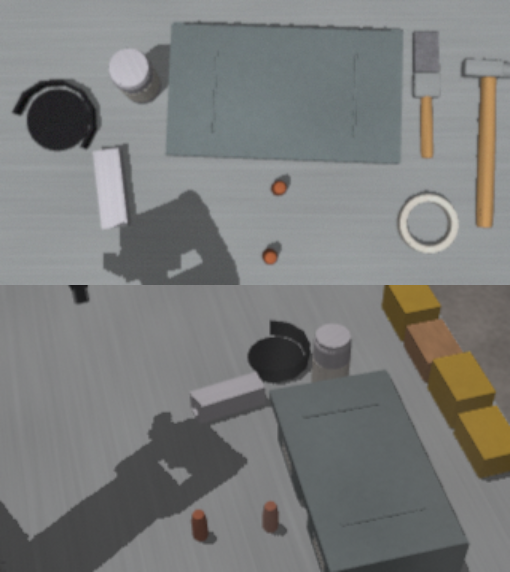

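The picture shows the lid flat with no drawer sticking out past its front edge. Both nozzles are at their original pixels, (361,275) and (355,321) in the full top view.

```bash
python3 -c "
from rig import finish_job
print(finish_job())"
```

```text
the job is handed in; nothing more can be done
None
```

The chest is closed: I pushed the left drawer home, then the right, and only then the lid, all from outside with shut fingertips. I handed the job in at about 14.5 s.

- **Drawers:** each ended on a sharp force rise at its hard stop, with fingertip x at 553 mm (left) and 546 mm (right). I leaned on the stops a little longer than needed, with push forces of about 45–52 N along the chest. That was through the fingertips, and the total stayed below the 120 N wrist limit.
- **Lid:** it stopped at 118 mm above the bench, exactly its shut height, with up to about 18 N pressing down.
- **Last pictures:** the lid lies flat with both drawer fronts under its edge. Both nozzles are at their original pixels. The can, tape roll, tube offcut, brush, hammer and grinder guard look unmoved, though I only compared those by eye. The arm is clear, with only noise on the force reading.

One thing disagreed: after fast moves the tool twice ended about 8–10 mm from where my summed commands put it. I went by the measured positions instead, and both pushes still landed on the drawer fronts.

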